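# Slip a second balance disc under the spinner's left-hand hub knob

### The job

Loosen the black hub knob of the white tube spinner (its thread is left-handed, so turn it clockwise as seen from above) until the gap under it clears a balance disc. Then take the larger of the two loose slotted discs by its upright lug, slide it sideways under the knob until the stem is at the inner end of its slot, with that slot pointing opposite to the slot of the disc already fitted, and leave it lying flat on that disc. Let go, leave the knob loose, and do not disturb the smaller disc, the test cassettes or the tube rack.

Things in the scene. Friction and masses are not known exactly. Their poses are not given: they have to be found in the camera images.
- spinner: White tube spinner, fixed to the table: square housing 200 x 200 mm, 70 mm high, with a round aluminium rotor plate (a few dark tube slots near its rim) (190 mm across) on top, its upper face 80 mm above the table. Origin on the hub axis at table level, z up. A fixed upright stem 13 mm in diameter rises from the middle of the rotor.
- hub (a point): Point on the stem's axis at the rotor's upper face (80 mm above the table).
- knob_grip (a point): Middle of the bar of the black T-shaped hub knob, on the stem's axis; turns and rises with the knob. Bar: 52 mm long (this point's x), 16 mm wide (y: close the fingers across y), from 14 mm below to 12 mm above this point. Under it a round collar, 36 mm across, 10 mm high, underside 24 mm below this point. Height above the rotor face: 30 mm plus 3 mm per radian of turn.
- knob (a joint): Turn of the hub knob, rad. 0 = screwed down on the fitted disc; grows as the knob turns CLOCKWISE seen from above (left-hand thread); each radian lifts it 3 mm, so the gap under it is 3 mm per radian. Starts from 0 to 0.6; stop at 6.0 (18 mm); never comes off. About 0.15 N m of friction; stays where it is left.
- first_disc: Steel slotted disc already fitted on the rotor round the stem, fixed. 90 mm in diameter, 6 mm thick. Origin at the centre of its underside, on the stem's axis. A slot 19 mm wide runs from the centre to the rim, open towards +x. Opposite, 72 mm from the axis along -x, stands its lug: 12 mm thick (x), 40 mm wide (y), its top 40 mm above the underside.
- disc: The larger loose slotted disc, the one to fit, shaped as the fitted one: steel, 90 mm in diameter, 6 mm thick, 0.16 to 0.28 kg, lying flat on the table. Origin at the centre of its underside, z up. Slot 19 mm wide, open towards +x; its inner end lies 9.5 mm from the centre on the -x side (stem against it: disc 3 mm past the stem's axis).
- disc_lug (a point): Middle of the loose disc's upright lug, where to grip it: 72 mm from the disc's centre along its -x, 28 mm above its underside; axes as the disc's. The lug is 12 mm thick (x: close the fingers across x), 40 mm wide (y); its top lies 12 mm above this point. In place, about 40 mm are free between the lug and the knob's bar.
- disc_mouth (a point): Middle of the open mouth of the loose disc's slot: at the rim, 45 mm from the disc's centre along its +x axis.
- small_disc: Smaller loose slotted disc, 60 mm in diameter, with a lug of the same kind 56 mm from its centre, lying flat. Origin at the centre of its underside. It stays where it is.
- tube_rack: White tube rack with some clear tubes, 75 x 150 mm, 77 mm high over the tubes, beside the spinner. Origin at the centre of its underside. Stays where it is.
- cassette_a: Black test cassette, 75 x 24 x 7 mm, lying flat near the loose discs. Stays where it is.
- cassette_b: Black test cassette, as the first, lying flat in front of the spinner. Stays where it is.
- cassette_c: Black test cassette, as the first, lying beyond the loose discs. Stays where it is.
There are look-alikes about, which are no part of the job. Leave any orange or purple look-alike of the disc alone.

How it is judged (in metres and radians):
On the way:
1. the knob is loosened (turned clockwise) until the gap under it is wider than the disc (value of joint knob above 2.3 rad), for 0.2 s.
At the end, for the whole second after the job is handed in: the larger disc lies still and flat (0.06 rad) on the fitted disc, underside 4 to 8 mm above its underside, centre within 8 mm of the stem's axis, slot opposite to the fitted one's within 30 degrees (mouth 36 mm or more beyond the axis); knob still loose (above 2.2 rad) (horizontal distance between disc and hub below 0.008 m and z of disc in the frame of first_disc between 0.004 and 0.008 m and angle between disc's own z axis and vertical below 0.06 rad and x of disc_mouth in the frame of first_disc below -0.036 m and value of joint knob above 2.2 rad and linear speed of disc below 0.01 m/s); the robot touches nothing.
It fails at once if the smaller disc, the tube rack or a test cassette is pushed more than 30 mm away (distance of any of small_disc, tube_rack, cassette_a, cassette_b, cassette_c from where it was at the start of the episode above 0.03 m).
It also fails if it takes over 67 s, if anything falls off the work surface, if the arm or the gripper's body presses on something with over 40 N, if the wrist force passes 120 N, or if a joint passes its speed limit or range.

### The arm

A 6-joint arm with a two-finger parallel gripper is mounted at the origin on the work surface. World frame = base frame: x ahead of the robot, y to its left, z up, the work surface at z = 0. Lengths are in mm, angles in rad, forces in N, time in s.
With the tool pointing down it reaches from about 350 to 975 mm from the base axis. Payload 7.1 kg.
Tool frame: the origin (TCP) lies at the very end of the fingers, on their centre line; the grasp point (between the pads) lies 19 mm behind it; y points along the fingers, z is the direction in which the jaws open and shut, and the axes are right-handed (so a half turn about y gives the same grasp; the last joint's range is limited). The gripper opens to 88 mm and grips with 3 to 60 N. Pads are 20 mm wide; open, the fingers measure 115 mm over their backs; the gripper's body (75 mm by 178 mm) begins 61 mm behind the grasp point.
Start: joints at [-1.347, 0.423, 1.63, -0, 1.089, -0.019], TCP at [150.283, -606.646, 222.675] pointing down, gripper open.
Joint ranges: [-3, 3], [-0.9, 2.11], [0.09, 2.58], [-1.31, 4.45], [0.11, 2.69], [-2.54, 2.54]. Speed limits (rad/s): [2.39, 2.39, 3.01, 3.14, 3.14, 3.14].

### API

Orientations are given as a rotation vector (axis times angle).
In Python, from workcell import ctrl gives the robot as it stands.
- The arm moves only by the shell command python3 -m jog 'ROWS'. ROWS is JSON, a list of rows, each a list of 3 entries, a list of its own where there are three numbers: the opening, from 0 (shut) to 1 (fully open), then the shift along the tool's x, y, z in cm, then the turn, a rotation vector about the tool's x, y, z in rad. In form: [[claw, [dx, dy, dz], [wx, wy, wz]], ...]. A call has 1 to 8 rows; each row is the pose to reach, as a shift and turn from the pose commanded when the call began, along the tool's axes at that moment; what a row does not reach only later rows make up. A row lasts 1/10 s, in which the tool goes at most 50 mm and 8.59 degrees, less where a joint would pass 70% of its speed; a pose out of reach is approached as far as the arm can. A call with a gripper value outside its range is refused whole. The fingers move at their own pace and stop on an object; the grip force is fixed at half the most. Time passes only in rows, so rows that repeat a pose let the fingers close. It gives the time, the measured TCP pose, the force and the opening at its end, in the units of the state.
- ctrl.get_obs(): the state, without advancing time (a new reading comes with each control period).
- ctrl.get_image(name): name is "scene" or "top"; returns a dict with "color" (420x560x3 uint8, red, green, blue), "z_map" (420x560 float32, mm along the optical axis (not along the pixel's ray), 0 where there is no reading), "fx", "fy", "cx", "cy" (pixels), "pose" (4x4, takes a point from camera to world coordinates). Camera axes: x right, y down, z forward; pixel columns grow to the right and rows downward; lengths in mm; the calibration is good to about 2 mm. A picture is of the moment at which its call begins.
- ctrl.close_job(): hands the job in, once; it reports no verdict.
The state is a dict: "t": time; "qpos": joint angles; "qvel": joint speeds; "joint_torque": joint torques, N m; "ee_pos": TCP position; "orientation": TCP orientation; "ft_force": force on the tool from outside, world axes, zero at the start; "moment": the same for the moment, N m; "width": finger opening in mm.
Only numpy, scipy, OpenCV 4.12 (cv2) and the standard library are available. Lean on these libraries where they do the work, as an engineer would, in place of code of your own. Each camera call takes 0.05 s, during which the arm holds its last target.

## Working session

There is one attempt and no reset: what is moved stays moved. The work goes in short steps, Python scripts to look and compute and a shell command to move; the robot and the scene stay as the last step left them, time stands still between calls to the robot, and variables do not carry over. Pictures are saved under pics/ and viewed, and the job is handed in when it is done.

```bash
ls; mkdir -p pics
python3 - <<'E'
from workcell import ctrl
import cv2,numpy as np
o=ctrl.get_obs();print({k:np.round(v,3).tolist() for k,v in o.items()})
for n in("scene","top"):
    d=ctrl.get_image(n);cv2.imwrite(f"pics/{n}0.png",d["color"][:,:,::-1]);np.savez(f"{n}0.npz",**d)
    print(n,d["fx"],d["cx"],d["cy"],np.round(d["pose"],3).tolist())
E
```

```text
pics
{'t': 0.0, 'qpos': [-1.347, 0.424, 1.631, -0.0, 1.089, -0.019], 'qvel': [0.002, 0.001, 0.0, 0.0, -0.0, -0.0], 'joint_torque': [0.004, -54.462, -27.366, 0.065, 0.023, -0.0], 'ee_pos': [150.16, -606.107, 221.888], 'orientation': [-0.255, 2.094, -2.091], 'ft_force': [0.887, -0.049, 0.064], 'moment': [0.0, -0.046, 0.004], 'width': 87.795}
scene 400.3812759890901 284.71415194321514 210.68542543707136 [[0.791, 0.361, -0.495, 961.726], [0.612, -0.496, 0.616, -501.402], [-0.023, -0.79, -0.613, 609.055], [0.0, 0.0, 0.0, 1.0]]
top 429.05080413423195 277.0282428084875 212.8072490949884 [[0.002, -0.993, 0.117, 433.363], [-1.0, -0.003, -0.011, 6.096], [0.012, -0.117, -0.993, 1010.023], [0.0, 0.0, 0.0, 1.0]]
```

View pics/scene0.png

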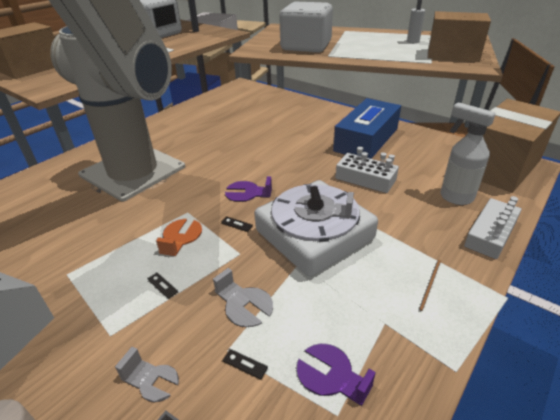

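View pics/top0.png

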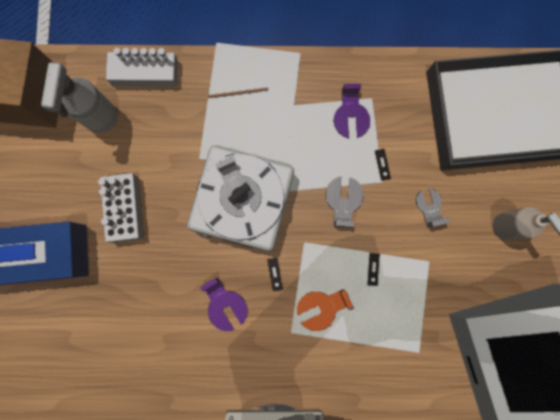

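The two grey steel candidates in the top view are the one at (345,195), clearly bigger, and the one at (430,203). The bigger one fits "larger disc". The purple ones (350,118) and (226,308) and the orange one (318,310) are look-alikes. I'll confirm in an enlarged crop.

```bash
cat > h.py <<'E'
import numpy as np,cv2
def load(f): return dict(np.load(f))
def P(d,u,v,z):
    T=d["pose"];r=T[:3,:3]@np.array([(u-d["cx"])/d["fx"],(v-d["cy"])/d["fy"],1]);t=(z-T[2,3])/r[2];return T[:3,3]+t*r
def D(d,u,v):
    z=float(d["z_map"][int(round(v)),int(round(u))]);T=d["pose"]
    return T[:3,:3]@(z*np.array([(u-d["cx"])/d["fx"],(v-d["cy"])/d["fy"],1]))+T[:3,3]
def world(d):
    h,w=d["z_map"].shape;u,v=np.meshgrid(np.arange(w),np.arange(h));z=d["z_map"]
    p=np.stack([(u-d["cx"])/d["fx"]*z,(v-d["cy"])/d["fy"]*z,z],-1);return p@d["pose"][:3,:3].T+d["pose"][:3,3]
E
python3 - <<'E'
from h import *
d=load("top0.npz");c=d["color"][:,:,::-1]
a=cv2.resize(c[140:255,185:300],None,fx=5,fy=5,interpolation=cv2.INTER_CUBIC);cv2.imwrite("pics/sp.png",a)
a=cv2.resize(c[140:255,310:460],None,fx=5,fy=5,interpolation=cv2.INTER_CUBIC);cv2.imwrite("pics/di.png",a)
w=world(d)
for u,v in[(345,195),(344,222),(430,203),(240,195),(300,400)]: print(u,v,w[v,u].round(1))
E
```

```text
345 195 [ 596.  -168.1   -3.2]
344 222 [ 527.  -157.6   38.9]
430 203 [ 5.769e+02 -3.706e+02 -3.000e-01]
240 195 [574.6  73.3 125.4]
300 400 [127.1 -58.   -0. ]
```

View pics/sp.png

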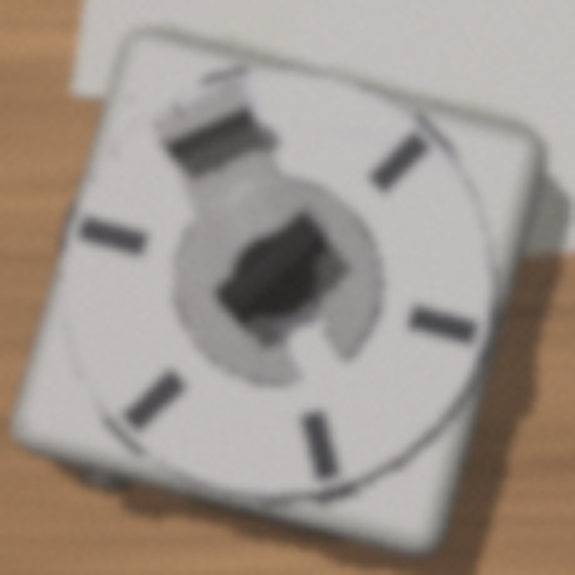

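View pics/di.png

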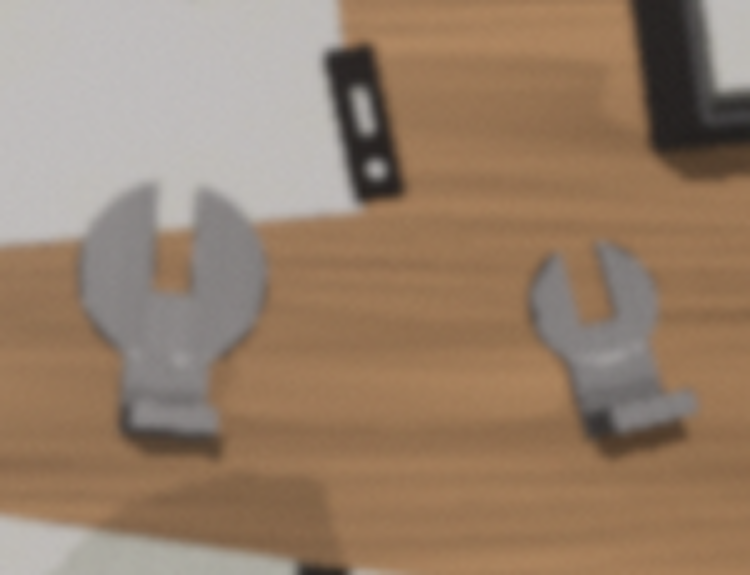

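The crop confirms it: the left disc (345,195) has a 90 mm body and is the one to fit. The right one (430,203) is the small disc. The fitted disc's slot points down-right and its lug is up-left, at (228,168). Next I'll measure with depth.

```bash
cat > m.py <<'E'
from h import *
import sys
def rect(pts): 
    r=cv2.minAreaRect(pts.astype(np.float32));b=cv2.boxPoints(r);e=sorted([(np.linalg.norm(b[i]-b[i-1]),tuple(b[i]-b[i-1])) for i in(1,2)])
    return np.round(r[0],1),[round(x[0],1) for x in e],round(float(np.degrees(np.arctan2(e[1][1][1],e[1][1][0]))),1)
def go(d):
    w=world(d);x,y,z=w[...,0],w[...,1],w[...,2];ok=d["z_map"]>0
    near=ok&(x>430)&(x<720)&(y>-60)&(y<200)
    m=(near&(abs(z-81)<6)).astype(np.uint8)
    n,l,s,c=cv2.connectedComponentsWithStats(m);k=1+s[1:,4].argmax()
    cs=max(cv2.findContours((l==k).astype(np.uint8),cv2.RETR_EXTERNAL,cv2.CHAIN_APPROX_NONE)[0],key=len)[:,0]
    pts=np.array([P(d,u,v,80) [:2] for u,v in cs]);print("rotor",np.round(cv2.minEnclosingCircle(pts.astype(np.float32)),1) if 0 else cv2.minEnclosingCircle(pts.astype(np.float32)),"ellipse",cv2.fitEllipse(pts.astype(np.float32)), "zmed",np.median(z[l==k]))
    for nm,mm in(("z>105",near&(z>109)),("lugs first z~118",near&(z>100)),):
        n,l,s,c=cv2.connectedComponentsWithStats(mm.astype(np.uint8))
        for i in range(1,n):
            if s[i,4]>15:
                q=w[l==i];print(nm,s[i,4],np.round(c[i],1),rect(q[:,:2]),"z",np.percentile(q[:,2],[10,50,90]).round(1))
    nd=ok&(x>480)&(x<680)&(y>-240)&(y<-100)&(z>25)
    q=w[nd];print("disc lug",len(q),rect(q[:,:2]),np.percentile(q[:,2],[10,50,90]).round(1),np.median(q,0))
if __name__=="__main__":
    for f in sys.argv[1:]: print(f);go(load(f))
E
python3 m.py top0.npz scene0.npz
python3 - <<'E'
from h import *
# large disc by colour in top
d=load("top0.npz");c=d["color"].astype(int)
hsv=cv2.cvtColor(d["color"],cv2.COLOR_RGB2HSV)
m=((hsv[...,1]<40)&(hsv[...,2]<165)&(hsv[...,2]>80)).astype(np.uint8);m[:175]=0;m[232:]=0;m[:,:322]=0;m[:,370:]=0
cv2.imwrite("pics/mask.png",cv2.resize(m[170:240,315:375]*255,None,fx=8,fy=8))
cs=max(cv2.findContours(m,cv2.RETR_EXTERNAL,cv2.CHAIN_APPROX_NONE)[0],key=len)[:,0]
print(len(cs))
E
```

```text
top0.npz
rotor ((580.85888671875, 75.37401580810547), 97.3051528930664) ellipse ((580.695068359375, 75.38800048828125), (187.95570373535156, 188.3321533203125), 127.22052001953125) zmed 80.57505830933997
z>105 125 [225.1 162.6] (array([645.7, 106.2]), [np.float32(12.2), np.float32(39.8)], -64.7) z [114.7 119.1 121.5]
z>105 212 [239.3 192.7] (array([580.8,  75.6]), [np.float32(16.7), np.float32(51.7)], -47.1) z [118.3 123.  125.3]
lugs first z~118 144 [225.4 163. ] (array([645.6, 106.1]), [np.float32(12.4), np.float32(39.8)], -64.7) z [106.8 118.8 121.4]
lugs first z~118 231 [239.5 193. ] (array([582. ,  76.6]), [np.float32(24.7), np.float32(51.9)], -50.2) z [110.9 122.9 125.2]
disc lug 105 (array([ 525.4, -158.8]), [np.float32(12.0), np.float32(39.2)], 84.6) [36.  39.4 41.3] [ 524.70612432 -157.55422505   39.37507475]
scene0.npz
rotor ((584.7891235351562, 75.02392578125), 100.88513946533203) ellipse ((580.4913330078125, 71.6430435180664), (179.95855712890625, 195.5940704345703), 37.56511688232422) zmed 80.99381893156192
z>105 164 [315.  195.1] (array([582.1,  75.1]), [np.float32(15.9), np.float32(55.2)], -47.1) z [112.  123.4 125.1]
z>105 91 [349.3 199.2] (array([647.6, 105.8]), [np.float32(11.7), np.float32(41.3)], -64.7) z [113.3 120.3 121.8]
lugs first z~118 199 [315.  196.7] (array([581.9,  74.9]), [np.float32(16.5), np.float32(55.2)], -47.4) z [106.5 122.5 125. ]
lugs first z~118 113 [349.1 200.9] (array([647.6, 105.8]), [np.float32(11.7), np.float32(41.3)], -64.7) z [104.6 119.9 121.7]
disc lug 197 (array([ 527.3, -159.3]), [np.float32(12.7), np.float32(40.2)], 85.1) [28.2 38.2 41.3] [ 530.21506684 -161.42824221   38.16872676]
173
```

View pics/mask.png

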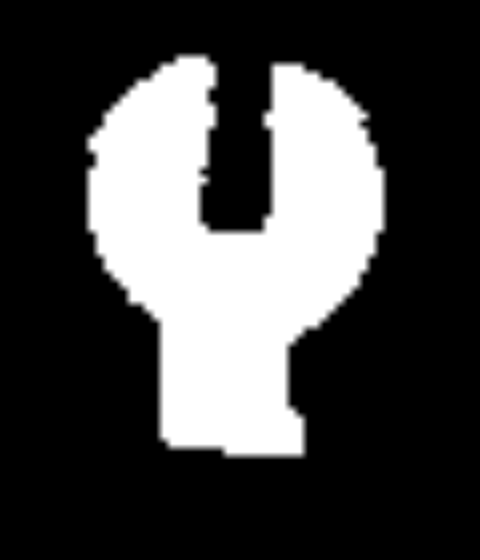

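```bash
cat >> h.py <<'E'
from scipy.spatial.transform import Rotation as R
def rel(o,pos,yaw):
    """shift (cm, tool axes) and turn about tool y to bring TCP to pos (mm), pointing down, jaw(z) axis heading yaw deg"""
    A=R.from_rotvec(o["orientation"]).as_matrix()
    z=np.array([np.cos(np.radians(yaw)),np.sin(np.radians(yaw)),0]);y=np.array([0,0,-1.]);B=np.stack([np.cross(y,z),y,z],1)
    return np.round(A.T@(np.array(pos)-o["ee_pos"])/10,2),np.round(R.from_matrix(A.T@B).as_rotvec(),3)
E
python3 - <<'E'
from h import *
from workcell import ctrl
o=ctrl.get_obs();A=R.from_rotvec(o["orientation"]).as_matrix();print(A.round(3),np.degrees(np.arctan2(A[1,2],A[0,2])))
for y in(42.9,-137.1): print(rel(o,[581,75.4,220],y))
E
```

```text
[[-0.971 -0.     0.24 ]
 [-0.24   0.001 -0.971]
 [-0.    -1.    -0.001]] -76.08642015458376
(array([-58.21,   0.28, -55.8 ]), array([ 1.000e-03, -2.077e+00, -1.000e-03]))
(array([-58.21,   0.28, -55.8 ]), array([1.000e-03, 1.065e+00, 1.000e-03]))
```

```bash
python3 -m jog '[[0.5,[-58.21,0.28,-55.8],[0,-2.077,0]],[0.5,[-58.21,0.28,-55.8],[0,-2.077,0]],[0.5,[-58.21,0.28,-55.8],[0,-2.077,0]],[0.5,[-58.21,0.28,-55.8],[0,-2.077,0]],[0.5,[-58.21,0.28,-55.8],[0,-2.077,0]],[0.5,[-58.21,0.28,-55.8],[0,-2.077,0]],[0.5,[-58.21,0.28,-55.8],[0,-2.077,0]],[0.5,[-58.21,0.28,-55.8],[0,-2.077,0]]]'
cat > r.py <<'E'
from h import *
from workcell import ctrl
import sys
a=[float(x) for x in sys.argv[1:]]
o=ctrl.get_obs();A=R.from_rotvec(o["orientation"]).as_matrix()
print("t",o["t"],"tcp",np.round(o["ee_pos"],1),"yaw",np.degrees(np.arctan2(A[1,2],A[0,2])).round(1),"tilt",np.degrees(np.arccos(-A[2,1])).round(2),"F",np.round(o["ft_force"],1),"M",np.round(o["moment"],2),"w",o["width"],"q",np.round(o["qpos"],2))
if a: print(*rel(o,a[:3],a[3]))
E
python3 r.py 581 75.4 150 42.9
```

```text
t: 0.9
ee_pos: [364.5, -266.7, 221.3]
orientation: [-1.149, 1.299, -1.299]
ft_force: [0.7, 0.1, -0.5]
width: 43.6
t 0.9 tcp [ 364.5 -266.7  221.3] yaw -7.0 tilt 0.0 F [ 0.7  0.1 -0.5] M [-0.11 -0.12 -0.  ] w 43.596140267655855 q [-0.66  0.17  2.    0.    0.97 -0.54]
[-36.59   7.13  17.31] [-0.    -0.871 -0.   ]
```

```bash
python3 -m jog '[[0.5,[-36.6,5,17.3],[0,-0.871,0]],[0.5,[-36.6,5,17.3],[0,-0.871,0]],[0.5,[-36.6,5,17.3],[0,-0.871,0]],[0.5,[-36.6,5,17.3],[0,-0.871,0]],[0.5,[-36.6,5,17.3],[0,-0.871,0]],[0.5,[-36.6,5,17.3],[0,-0.871,0]],[0.5,[-36.6,7.1,17.3],[0,-0.871,0]],[0.5,[-36.6,7.1,17.3],[0,-0.871,0]]]'
python3 r.py 581 75.4 102 42.9
```

```text
t: 1.7
ee_pos: [576.8, 64.4, 153.6]
orientation: [-1.472, 0.646, -0.647]
ft_force: [0.3, -1.6, -0.0]
width: 43.5
t 1.7 tcp [576.8  64.4 153.6] yaw 42.6 tilt 0.02 F [ 0.3 -1.6 -0. ] M [-0.06 -0.09 -0.02] w 43.491125078147256 q [ 0.09  0.45  1.78 -0.    0.91 -0.65]
[-0.52  5.16  1.05] [-0.    -0.005  0.   ]
```

```bash
python3 -m jog '[[0.5,[0,0,0],[0,0,0]],[0.5,[0,0,0],[0,0,0]]]' >/dev/null; python3 r.py 581 75.4 102 42.9
```

```text
t 1.9 tcp [575.4  63.2 153.1] yaw 42.7 tilt 0.13 F [0.4 0.3 0.2] M [-0.02 -0.13  0.01] w 43.82441408528455 q [ 0.09  0.45  1.78 -0.    0.92 -0.66]
[-0.51  5.1   1.25] [ 0.002 -0.003 -0.001]
```

Run:
```python
from workcell import ctrl
import cv2,numpy as np
d=ctrl.get_image("scene");cv2.imwrite("pics/s1.png",cv2.resize(d["color"][130:280,220:420,::-1],None,fx=4,fy=4,interpolation=2))
```

```text
(no output)
```

View pics/s1.png

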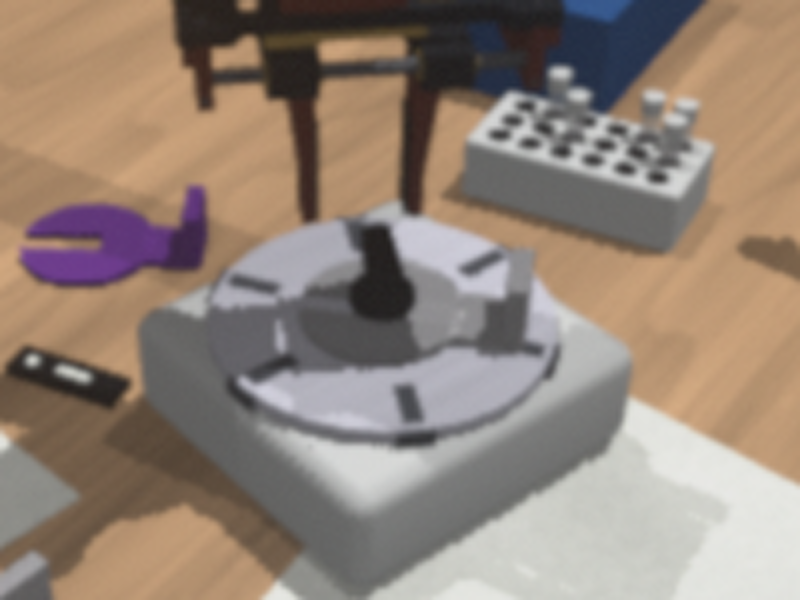

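The open fingers straddle the knob's bar, at (380,265) in the enlarged crop. Next I'll centre, descend and grip.

```bash
python3 -m jog '[[0.5,[-0.5,0,1.25],[0,0,0]],[0.5,[-0.5,2.5,1.25],[0,0,0]],[0.5,[-0.5,5.0,1.25],[0,0,0]],[0.5,[-0.5,5.0,1.25],[0,0,0]],[0.5,[-0.5,5.0,1.25],[0,0,0]]]'; python3 r.py 581 75.4 102 42.9
```

```text
t: 2.45
ee_pos: [581.8, 74.0, 104.7]
orientation: [-1.472, 0.648, -0.648]
ft_force: [0.2, -0.2, 0.0]
width: 44.0
t 2.45 tcp [581.8  74.  104.7] yaw 42.5 tilt 0.01 F [ 0.2 -0.2  0. ] M [ 0.03 -0.11  0.02] w 43.989047210643925 q [ 0.11  0.52  1.79  0.    0.83 -0.64]
[-0.16  0.27  0.03] [ 0.    -0.007 -0.   ]
```

```bash
python3 -m jog '[[0.5,[-0.1,0.2,0.03],[0,0,0]],[0.1,[-0.1,0.2,0.03],[0,0,0]],[0.1,[-0.1,0.2,0.03],[0,0,0]],[0.1,[-0.1,0.2,0.03],[0,0,0]],[0.1,[-0.1,0.2,0.03],[0,0,0]],[0.1,[-0.1,0.2,0.03],[0,0,0]]]'; python3 r.py 581 75.4 102 42.9
```

```text
t: 3.05
ee_pos: [582.3, 76.1, 102.6]
orientation: [-1.471, 0.645, -0.648]
ft_force: [3.3, 4.1, 0.8]
width: 15.9
t 3.05 tcp [582.3  76.1 102.6] yaw 42.6 tilt 0.14 F [3.3 4.1 0.8] M [ 0.61 -0.51  0.12] w 15.87758146982721 q [ 0.11  0.53  1.79  0.    0.82 -0.63]
[-0.04  0.06 -0.15] [-0.002 -0.006  0.001]
```

```bash
python3 -m jog '[[0.1,[0,-0.04,-0.05],[0,0.14,0]],[0.1,[0,-0.08,-0.05],[0,0.28,0]],[0.1,[0,-0.13,-0.05],[0,0.42,0]],[0.1,[0,-0.17,-0.05],[0,0.56,0]],[0.1,[0,-0.21,-0.05],[0,0.7,0]],[0.1,[0,-0.25,-0.05],[0,0.84,0]],[0.1,[0,-0.29,-0.05],[0,0.98,0]],[0.1,[0,-0.34,-0.05],[0,1.12,0]]]'; python3 r.py 581 75.4 106 -21
```

```text
t: 3.85
ee_pos: [582.7, 76.2, 106.0]
orientation: [-0.999, 1.483, -1.485]
ft_force: [6.0, 5.3, -2.6]
width: 15.7
t 3.85 tcp [582.7  76.2 106. ] yaw -21.9 tilt 0.23 F [ 6.   5.3 -2.6] M [ 1.05 -0.86  0.24] w 15.71461448226356 q [0.11 0.52 1.79 0.   0.83 0.49]
[ 0.14  0.   -0.13] [-0.003 -0.016 -0.003]
```

```bash
python3 -m jog '[[0.1,[0,-0.04,0],[0,0.14,0]],[0.1,[0,-0.08,0],[0,0.28,0]],[0.1,[0,-0.13,0],[0,0.42,0]],[0.1,[0,-0.17,0],[0,0.56,0]],[0.1,[0,-0.21,0],[0,0.7,0]],[0.1,[0,-0.25,0],[0,0.84,0]],[0.1,[0,-0.29,0],[0,0.98,0]],[0.1,[0,-0.34,0],[0,1.12,0]]]';python3 -m jog '[[0.1,[0,-0.04,0],[0,0.14,0]],[0.1,[0,-0.08,0],[0,0.28,0]],[0.1,[0,-0.13,0],[0,0.42,0]],[0.1,[0,-0.17,0],[0,0.56,0]],[0.1,[0,-0.17,0],[0,0.56,0]]]'; python3 r.py
```

```text
t: 4.65
ee_pos: [583.0, 76.0, 109.4]
orientation: [-0.07, 2.186, -2.183]
ft_force: [6.4, 4.5, -3.0]
width: 15.6
t: 5.15
ee_pos: [583.0, 75.8, 111.1]
orientation: [-0.491, -1.951, 1.947]
ft_force: [6.0, 3.0, -2.7]
width: 15.7
t 5.15 tcp [583.   75.8 111.1] yaw -118.1 tilt 0.25 F [ 6.   3.  -2.7] M [ 0.67 -1.04 -0.2 ] w 15.714918704426827 q [0.11 0.52 1.79 0.   0.83 2.17]
```

```bash
python3 -m jog '[[0.6,[0,0,0],[0,0,0]],[0.6,[0,0,0],[0,0,0]],[0.6,[0,0,0],[0,0,0]],[0.6,[0,-2,0],[0,0,0]],[0.6,[0,-4,0],[0,0,0]],[0.6,[0,-4,0],[0,-0.14,0]],[0.6,[0,-4,0],[0,-0.28,0]],[0.6,[0,-4,0],[0,-0.42,0]]]' ; python3 r.py 582 76 150 61.9
```

```text
t: 5.95
ee_pos: [580.6, 75.0, 150.7]
orientation: [-0.066, -2.19, 2.191]
ft_force: [-0.3, 0.1, 0.0]
width: 52.5
t 5.95 tcp [580.6  75.  150.7] yaw -93.5 tilt 0.02 F [-0.3  0.1  0. ] M [0.01 0.05 0.02] w 52.457356740654326 q [ 0.11  0.46  1.77 -0.    0.91  1.74]
[-0.13  0.07 -0.11] [ 0.    -2.711  0.   ]
```

```bash
for i in 1; do python3 -m jog '[[0.6,[0,0,0],[0,-1.1,0]],[0.6,[0,0,0],[0,-1.1,0]],[0.6,[0,0,0],[0,-1.1,0]],[0.6,[0,0,0],[0,-1.1,0]],[0.6,[0,0,0],[0,-1.1,0]],[0.6,[0,0,0],[0,-1.1,0]],[0.6,[0,0,0],[0,-1.1,0]],[0.6,[0,0,0],[0,-1.1,0]]]';  done; python3 r.py 582 76 150 61.9
```

```text
t: 6.75
ee_pos: [580.5, 75.0, 150.4]
orientation: [-0.91, 1.59, -1.589]
ft_force: [-0.5, -1.0, -0.0]
width: 52.9
t 6.75 tcp [580.5  75.  150.4] yaw -30.5 tilt 0.05 F [-0.5 -1.  -0. ] M [-0.05 -0.   -0.03] w 52.87149984932066 q [ 0.11  0.46  1.77 -0.    0.91  0.64]
[-0.16  0.04  0.08] [ 1.000e-03 -1.612e+00 -0.000e+00]
```

```bash
python3 -m jog '[[0.6,[0,0,0],[0,-1.1,0]],[0.6,[0,0,0],[0,-1.1,0]],[0.6,[0,0,0],[0,-1.1,0]],[0.6,[0,0,0],[0,-1.1,0]],[0.6,[0,0,0],[0,-1.1,0]],[0.6,[0,0,0],[0,-1.1,0]],[0.6,[0,0,0],[0,-1.1,0]],[0.6,[0,0,0],[0,-1.1,0]]]'; python3 r.py 583 76 112 61.9
```

```text
t: 7.55
ee_pos: [580.5, 75.0, 150.4]
orientation: [-1.426, 0.782, -0.781]
ft_force: [1.1, -0.2, 0.1]
width: 52.7
t 7.55 tcp [580.5  75.  150.4] yaw 32.5 tilt 0.05 F [ 1.1 -0.2  0.1] M [-0.04 -0.18 -0.01] w 52.6953780445897 q [ 0.11  0.46  1.77 -0.    0.91 -0.46]
[0.05 3.84 0.27] [ 0.001 -0.512 -0.   ]
```

```bash
python3 -m jog '[[0.6,[0,0,0.2],[0,-0.14,0]],[0.6,[0,0,0.2],[0,-0.28,0]],[0.6,[0,0,0.2],[0,-0.42,0]],[0.6,[0,1,0.2],[0,-0.51,0]],[0.6,[0,3.84,0.2],[0,-0.51,0]],[0.6,[0,3.84,0.2],[0,-0.51,0]],[0.6,[0,3.84,0.2],[0,-0.51,0]]]' && python3 -m jog '[[0.1,[0,0,0],[0,0,0]],[0.1,[0,0,0],[0,0,0]],[0.1,[0,0,0],[0,0,0]],[0.1,[0,0,0],[0,0,0]],[0.1,[0,0,0],[0,0,0]]]'; python3 r.py 583 76 112 61.9
```

```text
t: 8.25
ee_pos: [582.0, 76.1, 112.0]
orientation: [-1.536, 0.392, -0.389]
ft_force: [0.8, -0.7, 1.3]
width: 52.2
t: 8.75
ee_pos: [582.7, 76.2, 112.5]
orientation: [-1.535, 0.39, -0.39]
ft_force: [-1.6, -3.1, 0.3]
width: 16.1
t 8.75 tcp [582.7  76.2 112.5] yaw 61.5 tilt 0.02 F [-1.6 -3.1  0.3] M [-0.61  0.21  0.01] w 16.145467187663723 q [ 0.11  0.51  1.78 -0.    0.84 -0.96]
[ 0.03  0.05 -0.01] [-0.    -0.007  0.   ]
```

```bash
python3 -m jog '[[0.1,[0,-0.04,0],[0,0.14,0]],[0.1,[0,-0.08,0],[0,0.28,0]],[0.1,[0,-0.13,0],[0,0.42,0]],[0.1,[0,-0.17,0],[0,0.56,0]],[0.1,[0,-0.21,0],[0,0.7,0]],[0.1,[0,-0.25,0],[0,0.84,0]],[0.1,[0,-0.29,0],[0,0.98,0]],[0.1,[0,-0.34,0],[0,1.12,0]]]';python3 -m jog '[[0.1,[0,-0.04,0],[0,0.14,0]],[0.1,[0,-0.08,0],[0,0.28,0]],[0.1,[0,-0.13,0],[0,0.42,0]],[0.1,[0,-0.13,0],[0,0.42,0]]]'; python3 r.py
```

```text
t: 9.55
ee_pos: [582.8, 76.1, 115.9]
orientation: [-1.184, 1.247, -1.248]
ft_force: [0.7, -0.7, 0.3]
width: 16.1
t: 9.95
ee_pos: [582.8, 76.1, 117.1]
orientation: [-0.95, 1.545, -1.545]
ft_force: [-0.3, -1.0, 2.0]
width: 16.0
t 9.95 tcp [582.8  76.1 117.1] yaw -26.8 tilt 0.02 F [-0.3 -1.   2. ] M [-0.34 -0.09 -0.13] w 15.982597204358962 q [ 0.11  0.51  1.78 -0.    0.85  0.58]
```

```bash
python3 -m jog '[[0.6,[0,0,0],[0,0,0]],[0.6,[0,0,0],[0,0,0]],[0.6,[0,0,0],[0,0,0]],[0.6,[0,-2,0],[0,0,0]],[0.6,[0,-5,0],[0,0,0]],[0.6,[0,-9,0],[0,0,0]],[0.6,[0,-9,0],[0,0,0]]]' ; python3 r.py 527.5 -158.5 80 -5.2
```

```text
t: 10.65
ee_pos: [585.8, 76.7, 212.0]
orientation: [-0.943, 1.538, -1.545]
ft_force: [-0.3, 0.4, -0.4]
width: 52.5
t 10.65 tcp [585.8  76.7 212. ] yaw -26.7 tilt 0.51 F [-0.3  0.4 -0.4] M [ 0.01 -0.08 -0.04] w 52.49188384054999 q [0.11 0.38 1.72 0.   1.03 0.58]
[23.69 13.13  5.25] [-0.008 -0.375 -0.003]
```

```bash
python3 -m jog '[[0.5,[23.7,1,5.25],[0,-0.375,0]],[0.5,[23.7,1,5.25],[0,-0.375,0]],[0.5,[23.7,1,5.25],[0,-0.375,0]],[0.5,[23.7,1,5.25],[0,-0.375,0]],[0.5,[23.7,3,5.25],[0,-0.375,0]],[0.5,[23.7,8,5.25],[0,-0.375,0]],[0.5,[23.7,13,5.25],[0,-0.375,0]],[0.5,[23.7,13,5.25],[0,-0.375,0]]]';python3 -m jog '[[0.5,[0,0,0],[0,0,0]],[0.5,[0,0,0],[0,0,0]]]' >/dev/null; python3 r.py 527.5 -158.5 13 -5.2
python3 - <<'E'
from workcell import ctrl
import cv2,numpy as np
d=ctrl.get_image("scene");np.savez("scene1.npz",**d);cv2.imwrite("pics/s2.png",cv2.resize(d["color"][170:350,180:420,::-1],None,fx=3.3,fy=3.3,interpolation=2))
d=ctrl.get_image("top");np.savez("top1.npz",**d);cv2.imwrite("pics/t2.png",cv2.resize(d["color"][130:270,190:390,::-1],None,fx=4,fy=4,interpolation=2))
E
python3 m.py top1.npz scene1.npz | grep -v lugs
```

```text
t: 11.45
ee_pos: [517.6, -158.0, 70.7]
orientation: [-1.171, 1.288, -1.269]
ft_force: [-0.6, 0.5, -0.3]
width: 44.1
t 11.65 tcp [ 524.5 -159.1   79. ] yaw -5.2 tilt 0.18 F [ 0.6  0.2 -0.7] M [-0.01 -0.12 -0.03] w 43.72994136809304 q [-0.32  0.52  1.89  0.    0.73 -0.23]
[-0.1   6.6   0.28] [-0.003 -0.     0.001]
top1.npz
rotor ((580.85888671875, 75.37401580810547), 97.3051528930664) ellipse ((580.67724609375, 75.370849609375), (187.91107177734375, 188.276123046875), 140.1157989501953) zmed 80.51328705837449
z>105 125 [225.2 162.6] (array([645.5, 106.1]), [np.float32(12.4), np.float32(39.8)], -64.5) z [115.7 119.9 122.2]
z>105 285 [239.  192.7] (array([580.5,  74.9]), [np.float32(34.9), np.float32(49.8)], 37.3) z [110.7 135.1 137.9]
disc lug 4481 (array([ 533.5, -160.9]), [np.float32(121.5), np.float32(137.0)], -17.5) [414.1 429.1 461.4] [ 519.72744549 -160.21340336  429.06106642]
scene1.npz
rotor ((584.8169555664062, 75.20527648925781), 100.76486206054688) ellipse ((584.0802001953125, 67.89031982421875), (177.52342224121094, 188.6535186767578), 48.3780403137207) zmed 80.98518268353337
z>105 373 [315.6 192.5] (array([586.6,  72.6]), [np.float32(26.0), np.float32(52.1)], 59.0) z [111.9 126.9 137.5]
z>105 92 [349.3 199.4] (array([647.7, 105.7]), [np.float32(11.7), np.float32(42.3)], -65.0) z [112.3 120.3 121.6]
disc lug 15135 (array([ 547.6, -165.2]), [np.float32(130.3), np.float32(135.1)], -0.1) [185.1 373.2 449. ] [ 547.09674312 -175.36394616  373.24577472]
```

View pics/s2.png

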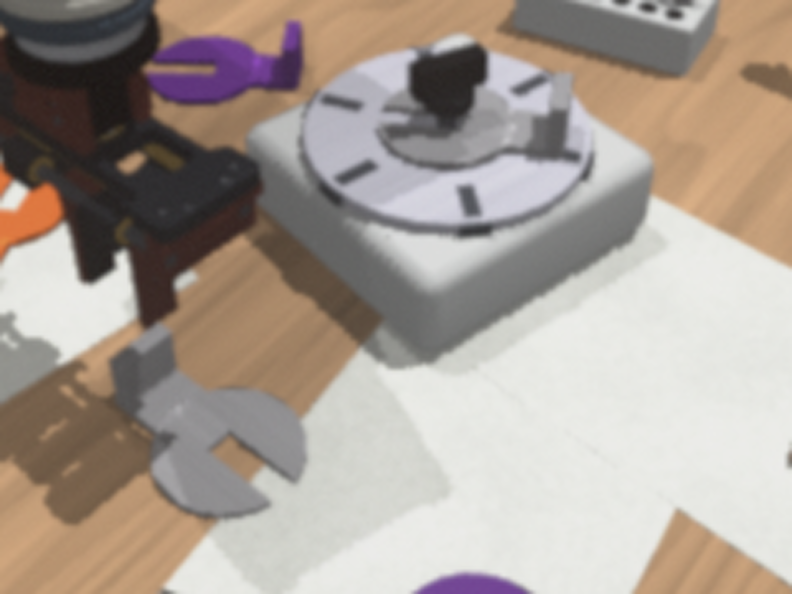

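View pics/t2.png

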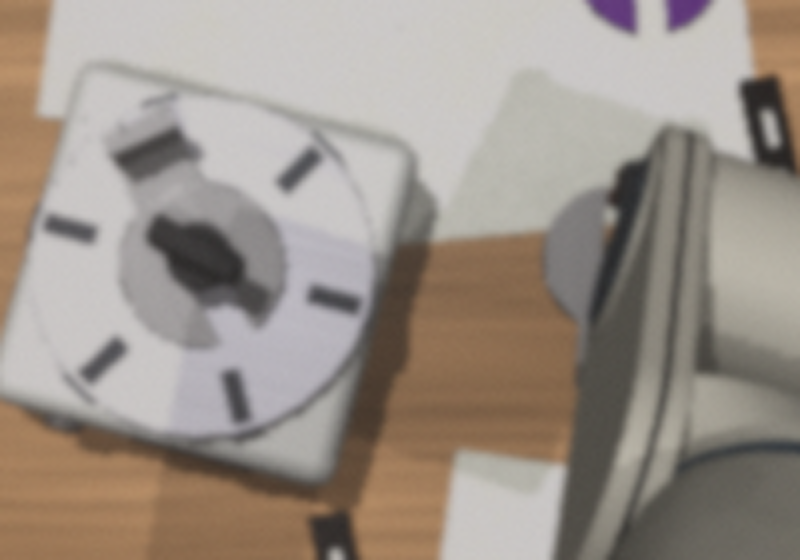

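The knob stands raised with its top at about 137 mm, so about 4.8 rad. The collar's gap shows in the scene crop at (450,118). The fingers hang above the lug at (145,360). I'll descend and grip.

```bash
python3 -m jog '[[0.5,[-0.1,0,0.28],[0,0,0]],[0.5,[-0.1,3.3,0.28],[0,0,0]],[0.5,[-0.1,6.6,0.28],[0,0,0]],[0.5,[-0.1,6.6,0.28],[0,0,0]],[0.5,[-0.1,6.6,0.28],[0,0,0]]]';python3 -m jog '[[0,[0,0,0],[0,0,0]],[0,[0,0,0],[0,0,0]],[0,[0,0,0],[0,0,0]],[0,[0,0,0],[0,0,0]],[0,[0,0,0],[0,0,0]],[0,[0,0,0],[0,0,0]]]'; python3 r.py 527.5 -158.5 13 -5.2
```

```text
t: 12.25
ee_pos: [526.0, -158.2, 11.6]
orientation: [-1.164, 1.276, -1.276]
ft_force: [-0.0, -0.6, -0.3]
width: 44.3
t: 12.85
ee_pos: [526.3, -158.5, 11.6]
orientation: [-1.163, 1.276, -1.278]
ft_force: [0.4, -0.3, 6.9]
width: 11.9
t 12.85 tcp [ 526.3 -158.5   11.6] yaw -5.3 tilt 0.08 F [ 0.4 -0.3  6.9] M [-0.01 -0.02 -0.06] w 11.930930635109798 q [-0.31  0.64  1.89  0.    0.6  -0.22]
[-0.01 -0.14  0.12] [-0.001 -0.001  0.   ]
```

```bash
python3 -m jog '[[0,[0,-1,0],[0,0,0]],[0,[0,-2.5,0],[0,0,0]],[0,[0,-5,0],[0,0,0]],[0,[0,-8,0],[0,0,0]],[0,[0,-11,0],[0,0,0]],[0,[0,-14,0],[0,0,0]],[0,[0,-15,0],[0,0,0]],[0,[0,-15,0],[0,0,0]]]'; python3 r.py 454.3 15.6 140 25.2
```

```text
t: 13.65
ee_pos: [526.5, -158.5, 162.7]
orientation: [-1.163, 1.274, -1.279]
ft_force: [-0.9, -0.8, -2.4]
width: 11.8
t 13.65 tcp [ 526.5 -158.5  162.7] yaw -5.3 tilt 0.19 F [-0.9 -0.8 -2.4] M [-0.01  0.07 -0.03] w 11.77345604640312 q [-0.31  0.39  1.84 -0.    0.9  -0.22]
[-16.68   2.22  -8.79] [-0.003 -0.532  0.002]
```

```bash
python3 -m jog '[[0,[-1.5,0,-1],[0,-0.05,0]],[0,[-4,0,-2.5],[0,-0.13,0]],[0,[-7,0,-4],[0,-0.22,0]],[0,[-10,0,-5.5],[0,-0.31,0]],[0,[-13,0,-7],[0,-0.4,0]],[0,[-15.5,0,-8.2],[0,-0.48,0]],[0,[-16.7,1,-8.8],[0,-0.53,0]],[0,[-16.7,2.2,-8.8],[0,-0.53,0]]]'; python3 -m jog '[[0,[0,0,0],[0,0,0]],[0,[0,0,0],[0,0,0]]]' >/dev/null; python3 r.py 454.3 15.6 102 25.2
cat > v.py <<'E'
from h import *
from workcell import ctrl
import sys
k=sys.argv[1]
d=ctrl.get_image("scene");np.savez(f"scene{k}.npz",**d);cv2.imwrite(f"pics/s{k}.png",cv2.resize(d["color"][140:290,210:410,::-1],None,fx=4,fy=4,interpolation=2))
d=ctrl.get_image("top");np.savez(f"top{k}.npz",**d);cv2.imwrite(f"pics/t{k}.png",cv2.resize(d["color"][130:280,180:340,::-1],None,fx=4,fy=4,interpolation=2))
E
python3 v.py 3
```

```text
t: 14.45
ee_pos: [451.7, 17.5, 137.4]
orientation: [-1.388, 0.879, -0.877]
ft_force: [1.5, 0.1, -2.7]
width: 11.9
t 14.65 tcp [453.2  15.4 137.9] yaw 25.0 tilt 0.11 F [ 0.  -0.1 -2.5] M [-0.05 -0.   -0.03] w 11.87608704568576 q [ 0.01  0.31  2.06 -0.    0.77 -0.43]
[0.03 3.59 0.11] [ 0.002 -0.003 -0.001]
```

View pics/s3.png

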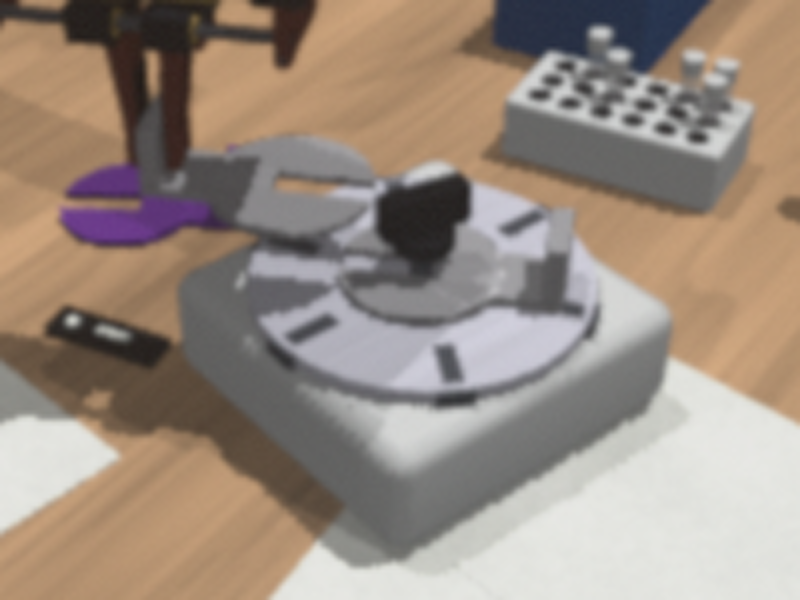

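View pics/t3.png

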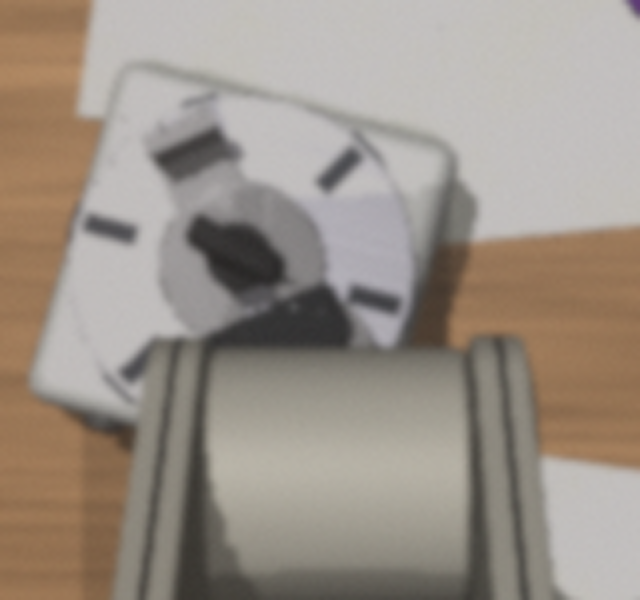

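The disc is held level, with its slot (scene crop at (320,185)) pointing at the stem, which is just left of the knob base at (425,250). I'll check its height, tilt and lateral alignment from scene depth.

```bash
cat > dz.py <<'E'
from h import *
import sys
d=load(sys.argv[1]);zt=float(sys.argv[2]);hub=np.array([581,75.5])
w=world(d);th=np.radians(25.2);u=np.array([np.cos(th),np.sin(th)]);n=np.array([-u[1],u[0]])
s=(w[...,:2]-hub)@u;l=(w[...,:2]-hub)@n
m=(d["z_map"]>0)&(abs(w[...,2]-zt)<float(sys.argv[3]))&(s>-125)&(s<-20)&(abs(l)<60)
q=np.c_[s[m],l[m],w[...,2][m]]
c=np.linalg.lstsq(np.c_[q[:,:2],np.ones(len(q))],q[:,2],rcond=None)[0]
print(len(q),"slopes",c[:2].round(3),"zmed",np.median(q[:,2]).round(1))
for s0 in range(-120,-15,10):
    k=abs(q[:,0]-s0)<5
    if k.sum()>3: print(s0,k.sum(),"l",q[k,1].min().round(1),q[k,1].max().round(1),"z",np.median(q[k,2]).round(1), "gaps",[ (round(a,1),round(b,1)) for a,b in zip(np.sort(q[k,1])[:-1],np.sort(q[k,1])[1:]) if b-a>6])
E
python3 dz.py scene3.npz 132 8
```

```text
894 slopes [-0.011  0.015] zmed 132.8
-120 58 l -21.2 19.3 z 133.0 gaps []
-110 62 l -25.6 26.9 z 133.2 gaps []
-100 88 l -37.0 33.3 z 132.7 gaps []
-90 110 l -43.5 38.8 z 133.0 gaps []
-80 115 l -44.5 41.7 z 133.0 gaps []
-70 111 l -46.5 43.0 z 132.8 gaps [(np.float64(-8.6), np.float64(6.4))]
-60 107 l -45.5 46.6 z 132.9 gaps [(np.float64(-9.1), np.float64(7.0)), (np.float64(40.5), np.float64(46.6))]
-50 103 l -44.1 40.9 z 132.8 gaps [(np.float64(-10.3), np.float64(7.2))]
-40 86 l -36.7 33.9 z 132.4 gaps [(np.float64(-9.4), np.float64(9.2))]
-30 50 l -28.6 25.5 z 132.0 gaps [(np.float64(-9.7), np.float64(6.1))]
-20 4 l -13.3 -11.1 z 134.6 gaps []
```

```bash
python3 -m jog '[[0,[0,1.2,0],[0,0,0]],[0,[0,2.6,0],[0,0,0]],[0,[0,3.64,0],[0,0,0]],[0,[0,3.64,0],[0,0,0]],[0,[0,3.64,0],[0,0,0]]]'; python3 r.py 518.7 46 101.5 25.2; python3 v.py 4; python3 dz.py scene4.npz 96 5
```

```text
t: 15.25
ee_pos: [453.3, 15.9, 102.2]
orientation: [-1.385, 0.882, -0.881]
ft_force: [-0.9, 0.3, -2.7]
width: 12.1
t 15.25 tcp [453.3  15.9 102.2] yaw 25.1 tilt 0.04 F [-0.9  0.3 -2.7] M [-0.06  0.04  0.02] w 12.053911595629563 q [ 0.01  0.38  2.08 -0.    0.69 -0.43]
[0.05 0.07 7.2 ] [ 0.001 -0.002 -0.   ]
866 slopes [-0.008  0.014] zmed 97.2
-120 58 l -21.1 20.1 z 97.3 gaps []
-110 60 l -24.7 28.4 z 97.2 gaps []
-100 88 l -35.9 35.3 z 97.3 gaps []
-90 106 l -43.0 40.9 z 97.2 gaps []
-80 113 l -44.5 43.1 z 97.1 gaps []
-70 105 l -46.8 44.9 z 97.3 gaps [(np.float64(-9.8), np.float64(8.6))]
-60 108 l -45.1 43.8 z 97.0 gaps [(np.float64(-10.6), np.float64(8.2))]
-50 96 l -40.9 39.9 z 97.2 gaps [(np.float64(-9.4), np.float64(9.1))]
-40 85 l -37.3 34.3 z 97.0 gaps [(np.float64(-8.8), np.float64(7.5))]
-30 47 l -27.7 25.7 z 96.8 gaps [(np.float64(-8.7), np.float64(8.3))]
```

View pics/s4.png

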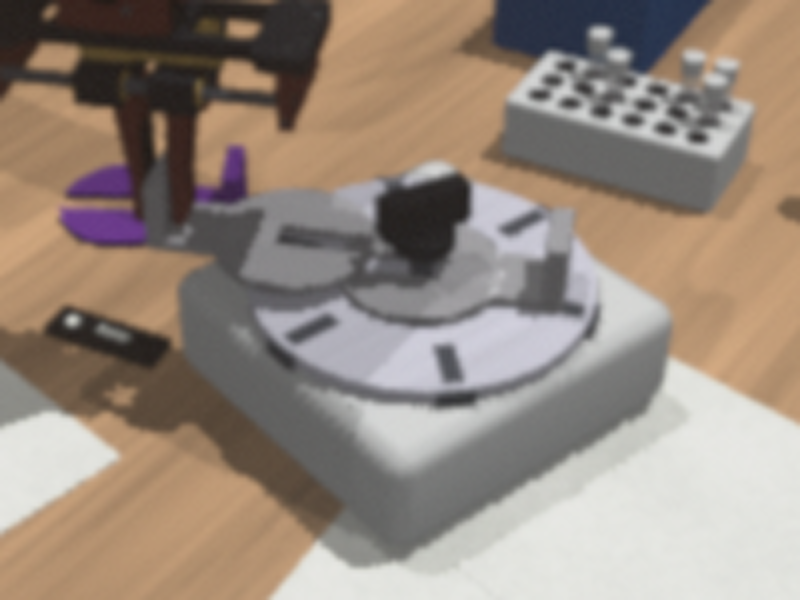

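The disc is level in front of the gap, with its slot aligned to the stem to within about 1 mm. Sliding in.

```bash
python3 -m jog '[[0,[0.05,0.12,0.3],[0,0,0]],[0,[0.05,0.12,1],[0,0,0]],[0,[0.05,0.12,1.7],[0,0,0]],[0,[0.05,0.12,2.4],[0,0,0]],[0,[0.05,0.12,3],[0,0,0]],[0,[0.05,0.12,3.5],[0,0,0]],[0,[0.05,0.12,3.5],[0,0,0]]]'; python3 r.py 518.7 46 101 25.2; python3 v.py 5
```

```text
t: 16.05
ee_pos: [486.1, 30.8, 101.3]
orientation: [-1.385, 0.88, -0.881]
ft_force: [-0.1, -0.6, -2.6]
width: 12.2
t 16.05 tcp [486.1  30.8 101.3] yaw 25.1 tilt 0.04 F [-0.1 -0.6 -2.6] M [-0.06  0.01  0.  ] w 12.19377067968282 q [ 0.04  0.42  2.01  0.    0.72 -0.4 ]
[0.01 0.03 3.59] [-0.001 -0.001  0.   ]
```

View pics/s5.png

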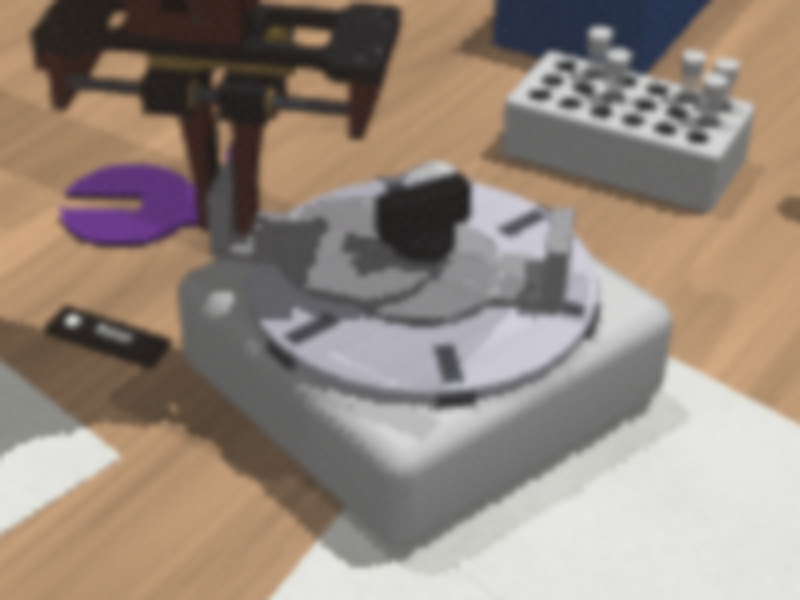

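```bash
python3 -m jog '[[0,[0,0,0.6],[0,0,0]],[0,[0,0,1.2],[0,0,0]],[0,[0,0,1.8],[0,0,0]],[0,[0,0,2.4],[0,0,0]],[0,[0,0,2.9],[0,0,0]],[0,[0,0,3.3],[0,0,0]],[0,[0,0,3.6],[0,0,0]],[0,[0,0,3.6],[0,0,0]]]'; python3 r.py 518.7 46 101 25.2; python3 v.py 6
```

```text
t: 16.95
ee_pos: [518.3, 45.9, 101.2]
orientation: [-1.385, 0.881, -0.881]
ft_force: [-0.1, 1.3, -2.9]
width: 11.3
t 16.95 tcp [518.3  45.9 101.2] yaw 25.1 tilt 0.01 F [-0.1  1.3 -2.9] M [-0.1   0.02 -0.04] w 11.336145512125604 q [ 0.07  0.45  1.94  0.    0.75 -0.37]
[0.01 0.02 0.04] [-0.    -0.002  0.   ]
```

View pics/s6.png

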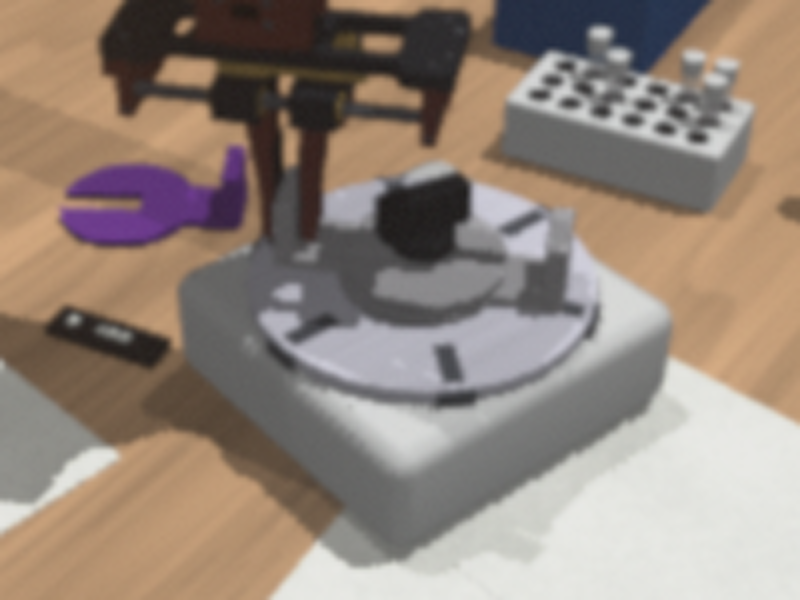

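```bash
python3 -m jog '[[0,[0,0.1,0],[0,0,0]],[0,[0,0.2,0],[0,0,0]],[0,[0,0.3,0],[0,0,0]],[0,[0,0.36,0],[0,0,0]],[0,[0,0.36,0],[0,0,0]]]'; python3 r.py
```

```text
t: 17.55
ee_pos: [517.8, 45.7, 97.7]
orientation: [-1.385, 0.881, -0.881]
ft_force: [-1.0, 0.2, -2.4]
width: 11.6
t 17.55 tcp [517.8  45.7  97.7] yaw 25.1 tilt 0.01 F [-1.   0.2 -2.4] M [-0.1  -0.02 -0.02] w 11.606208660170887 q [ 0.07  0.46  1.94 -0.    0.74 -0.37]
```

```bash
python3 -m jog '[[0,[0,0.05,0],[0,0,0]],[0,[0,0.1,0],[0,0,0]],[0,[0,0.1,0],[0,0,0]]]'; python3 r.py
```

```text
t: 17.85
ee_pos: [517.9, 45.7, 97.5]
orientation: [-1.385, 0.881, -0.881]
ft_force: [-4.9, -1.5, 9.2]
width: 11.8
t 17.85 tcp [517.9  45.7  97.5] yaw 25.1 tilt 0.01 F [-4.9 -1.5  9.2] M [-0.07  0.44 -0.01] w 11.753065513883428 q [ 0.07  0.46  1.94 -0.    0.74 -0.37]
```

Contact: the force is +9 N against −2.4 N when hanging free. Releasing and retreating upward.

```bash
python3 -m jog '[[0.3,[0,-0.05,0],[0,0,0]],[0.3,[0,-0.05,0],[0,0,0]],[0.3,[0,-0.05,0],[0,0,0]],[0.3,[0,-1.5,0],[0,0,0]],[0.3,[0,-4,0],[0,0,0]],[0.3,[0,-8,0],[0,0,0]],[0.3,[0,-12,0],[0,0,0]],[0.3,[0,-12,0],[0,0,0]]]'; python3 r.py 400 -150 250 25
```

```text
t: 18.65
ee_pos: [521.3, 46.0, 221.7]
orientation: [-1.379, 0.874, -0.886]
ft_force: [-0.2, 0.4, -0.3]
width: 26.2
t 18.65 tcp [521.3  46.  221.7] yaw 25.1 tilt 0.54 F [-0.2  0.4 -0.3] M [ 0.01 -0.08 -0.01] w 26.158390672956553 q [ 0.07  0.27  1.86  0.    1.   -0.37]
[ 12.61  -2.96 -19.27] [-0.009  0.002  0.003]
```

```bash
python3 -m jog '[[0.3,[12.6,-3,-19.3],[0,0,0]],[0.3,[12.6,-3,-19.3],[0,0,0]],[0.3,[12.6,-3,-19.3],[0,0,0]],[0.3,[12.6,-3,-19.3],[0,0,0]],[0.3,[12.6,-3,-19.3],[0,0,0]],[0.3,[12.6,-3,-19.3],[0,0,0]],[0.3,[12.6,-3,-19.3],[0,0,0]]]'; python3 v.py 7
python3 - <<'E'
from h import *
from m import rect
hub=np.array([581,75.5]);th=np.radians(25.2);u=np.array([np.cos(th),np.sin(th)]);n=np.array([-u[1],u[0]])
for f in("top7.npz","scene7.npz"):
    d=load(f);w=world(d);near=(d["z_map"]>0)&(abs(w[...,0]-581)<95)&(abs(w[...,1]-75)<95)
    s=(w[...,:2]-hub)@u;l=(w[...,:2]-hub)@n
    m=near&(w[...,2]>110)&(s<-45);q=w[m];print(f,"new lug",len(q),rect(q[:,:2]),"s,l",s[m].mean().round(1),l[m].mean().round(1),"top z",np.percentile(q[:,2],90).round(1))
    m=near&(s<-20)&(s>-42)&(abs(l)<40)&(w[...,2]>84);q=np.c_[s[m],l[m],w[...,2][m]]
    k=q[:,2]<100;q=q[k];c=np.linalg.lstsq(np.c_[q[:,:2],np.ones(len(q))],q[:,2],rcond=None)[0];print("disc top",np.median(q[:,2]).round(1),"slopes",c[:2].round(3),len(q))
    m=near&(np.hypot(s,l)<32)&(w[...,2]>105);print("knob top",np.percentile(w[...,2][m],[50,80,90]).round(1))
E
python3 m.py top7.npz|grep z.105
```

```text
t: 19.35
ee_pos: [396.4, -150.5, 246.3]
orientation: [-1.384, 0.883, -0.882]
ft_force: [0.8, 0.4, 0.7]
width: 26.1
top7.npz new lug 123 (array([516.5,  44.8]), [np.float32(12.4), np.float32(39.1)], -65.4) s,l -72.2 -0.2 top z 127.9
disc top 92.0 slopes [ 0.012 -0.002] 295
knob top [134.9 137.3 138.2]
scene7.npz new lug 117 (array([518.2,  44.2]), [np.float32(11.9), np.float32(42.9)], -64.7) s,l -69.0 -6.6 top z 127.3
disc top 92.7 slopes [0.036 0.048] 163
knob top [126.1 136.5 137.6]
z>105 126 [225.1 162.7] (array([645.7, 106.1]), [np.float32(12.8), np.float32(39.7)], -63.5) z [114.8 119.1 121.8]
z>105 289 [239.  192.5] (array([580.6,  74.7]), [np.float32(34.5), np.float32(49.6)], 38.6) z [110.6 135.2 138.3]
z>105 124 [253.5 223.2] (array([516.5,  44.8]), [np.float32(12.4), np.float32(39.1)], -65.2) z [122.3 126.  127.9]
```

View pics/t7.png

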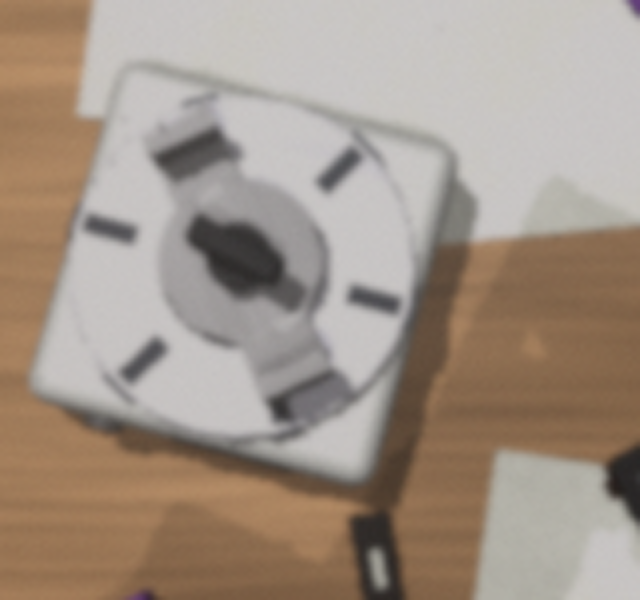

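View pics/s7.png

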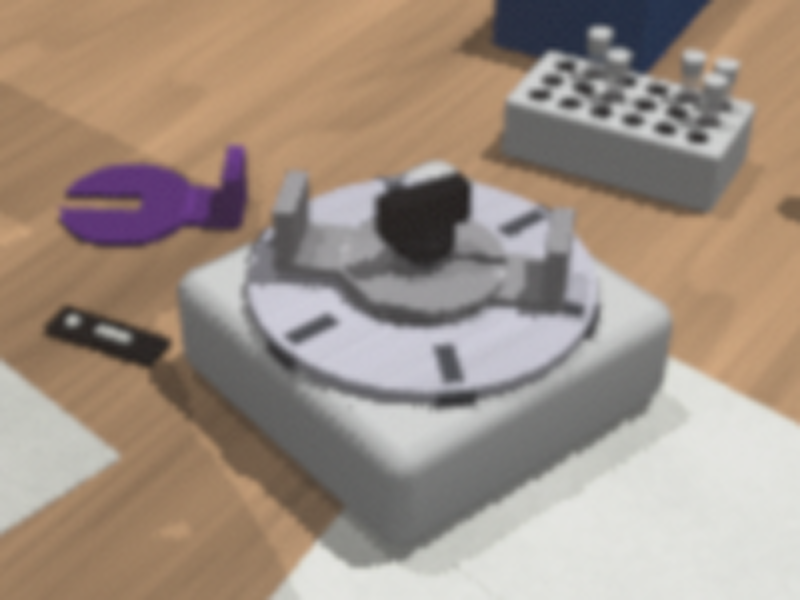

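```bash
python3 -m jog '[[0.3,[0,0,0],[0,0,0]],[0.3,[0,0,0],[0,0,0]]]'; python3 -c "
from workcell import ctrl
print(ctrl.close_job())"
```

```text
t: 19.65
ee_pos: [396.9, -149.4, 246.4]
orientation: [-1.386, 0.88, -0.879]
ft_force: [-0.4, -0.3, -1.0]
width: 26.1
the job is handed in; nothing more can be done
None
```

The larger disc is fitted under the loosened knob and the job was handed in at 19.65 s; no verdict was reported.

**What I did:**
- I turned the knob clockwise in two grips, to about 4.8 rad. The knob's top now stands near 137 mm, so the gap is about 14 mm.
- I took the larger disc by its lug, slid it level under the knob along the fitted disc's lug direction, and lowered it until it made contact. Then I let go and withdrew.

**Last checks:**
- **Position (top view):** the lug is 71.4 mm from the hub, so the disc's centre is about 0.6 mm past the axis. That leaves the stem about 2.4 mm short of the very end of the slot, inside the 8 mm allowed; I did not push it further in.
- **Direction:** the slot is opposite the fitted disc's to within about 1 degree.
- **Height:** the disc's top face reads 92.0 mm, matching the expected 92 mm for lying on the fitted disc.
- **Tilt:** the top view gives about 0.01 rad. The scene view gave 0.04–0.05 rad, from few points and partly hidden by the knob. Both are under the 0.06 rad limit, but they do not agree well.
- **Lug position (scene view):** the raw average was about 6 mm off to the side, because that camera sees only one face of the lug. Its fitted rectangle agreed with the top view to within 2 mm.
- **Other objects:** I saw no contact with the small disc, the cassettes or the rack, and all forces stayed low. I did not re-measure their positions at the end.

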